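# Bring a worn machine slide up to its pointer from behind, taking up the backlash

### The job

The slide with the round knob has been run too far, past its pointer. By its knob, draw the saddle back until its mark is well short of the pointer (30 mm or more), then push it forward, away from the robot, up to the pointer and stop there, mark opposite pointer, so that the knob's free play is all taken up with the stem left against the forward stop; let go of it there. Leave the other slide, the one with the flat bar handle, as it is.

Things in the scene. Friction and masses are not known exactly. Their poses are not given: they have to be found in the camera images.
- knob (a point): Centre of the round black knob (34 mm diameter, 36 mm high) on the saddle of one of two blue slides, 116 mm above the table. x axis: forward along the bed, away from the robot within 15 degrees; y: left; z up. It slides on x only: 12 mm of free play (1 N) either way of mid-saddle, between two stop blocks (tops 29 mm below this point), then it moves the saddle (5 N, stays where left).
- saddle_mark (a point): Tip of the steel wedge on the left side of the grey saddle (110 x 96 x 30 mm) of the round-knob slide, half-way along it; axes as the knob's. The knob's x in this frame is the play: -12 mm at the rear stop, +12 mm at the forward stop. The mark starts 35 mm or more past the pointer; at least 45 mm of travel lies short of the pointer.
- pointer_tip (a point): Tip of the fixed steel pointer (a block 14 x 16 x 38 mm with a wedge) on the ledge at the left of the round-knob slide, 3 mm beside the path of the saddle's mark; axes as the knob's. The mark is opposite the pointer when both have the same x in this frame; negative x is short of it.
- other_handle (a point): Centre of the flat black bar handle (62 x 11 x 34 mm, long side along its bed, 115 mm above the table) on the other slide, which is a bystander and must not be moved.

How it is judged:
By the outcome, as a careful person would: the job done as asked, in the order asked, and still so for the second after the job is handed in, with the robot touching nothing.
It also fails if it takes over 35 s, if anything falls off the work surface, if the arm or the gripper's body presses on something with over 40 N, if the wrist force passes 120 N, or if a joint passes its speed limit or range.

### The arm

A 6-joint arm with a two-finger parallel gripper is mounted at the origin on the work surface. World frame = base frame: x ahead of the robot, y to its left, z up, the work surface at z = 0. Lengths are in mm, angles in rad, forces in N, time in s.
With the tool pointing down it reaches from about 275 to 1000 mm from the base axis. Payload 8.4 kg.
Tool frame: the origin (TCP) lies midway between the tips of the shut fingers; the grasp point (between the pads) lies r.grasp_offset behind it (r.grasp_offset is the distance from the TCP to the grasp point, in mm); z points along the fingers, y is the direction in which the jaws open and shut (so a half turn about z gives the same grasp; the last joint's range is limited). The gripper opens to 85 mm and grips with 20 to 120 N. Pads are 22 mm wide; open, the fingers measure 114 mm over their backs; the gripper's body (76 mm by 85 mm) begins 54 mm behind the grasp point. The pads swing forward as they close: fully open they stand 13 mm farther back than shut.
Start: joints at [-1.23, 0.353, 1.633, -0, 1.155, -0.002], TCP at [210.077, -588.639, 231.281] pointing down, gripper open.
Joint ranges: [-2.63, 2.63], [-0.92, 2.1], [0.06, 2.66], [-1.3, 4.44], [0, 2.69], [-3.02, 3.02]. Speed limits (rad/s): [2.22, 2.22, 2.79, 3.14, 3.14, 3.14].

### API

Orientations are given as [roll, pitch, yaw] about the fixed x, y, z axes, in that order (R = Rz(yaw) Ry(pitch) Rx(roll)).
In Python, from rig import r gives the robot as it stands.
- The arm moves only by the tool jog_arm, never from a script. Its argument "series" is a list that holds one entry, the list of rows, each a list of 7 numbers: the shift along the tool's x, y, z in cm, then the turn, a rotation vector about the tool's x, y, z in degrees, then the finger opening in cm, from 0 to 8.54. A call has 1 to 5 rows; each row is the pose to reach, as a shift and turn from the pose commanded when the call began, along the tool's axes at that moment; what a row does not reach only later rows make up. A row lasts 1/8 s, in which the tool goes at most 62.5 mm and 10.7 degrees, less where a joint would pass 70% of its speed; a pose out of reach is approached as far as the arm can. A call with a gripper value outside its range is refused whole. The fingers move at their own pace and stop on an object; "newtons" is the grip in N (left out, the last holds). Time passes only in rows, so rows that repeat a pose let the fingers close. It gives the time, the measured TCP pose, the force and the opening at its end, in the units of the state.
- r.sense(): the state, without advancing time (a new reading comes with each control period).
- r.grab_frame(name): name is "scene" or "top" or "wrist"; returns the picture (420x560x3 uint8, red, green, blue); there is no depth.
- r.calibration(name): a dict with "mtx" (3x3 intrinsics, pixels), "origin" and "attitude" of the camera in the world; the wrist camera has in their place "T_tool_cam" (4x4, takes a point from camera to tool coordinates, whose origin is the TCP and whose axes are the flange's). Camera axes: x right, y down, z forward; pixel columns grow to the right and rows downward; lengths in mm; the calibration is good to about 2 mm. A picture is of the moment at which its call begins: read the wrist's pose just before it. calibration takes no time and is no camera call.
- r.sign_off(): hands the job in, once; it reports no verdict.
The state is a dict: "clock": time; "qpos": joint angles; "qvel": joint speeds; "joint_efforts": joint torques, N m; "eef_pos": TCP position; "tcp_rot": TCP orientation; "contact_force": force on the tool from outside, world axes, zero at the start; "wrist_torque": the same for the moment, N m; "opening": opening from 0.0 (shut) to 1.0 (fully open).
Only numpy, scipy, OpenCV 4.12 (cv2) and the standard library are available. Lean on these libraries where they do the work, as an engineer would, in place of code of your own. Each camera call takes 0.05 s, during which the arm holds its last target.

## Working session

There is one attempt and no reset: what is moved stays moved. The work goes in short steps, Python scripts to look and compute and a tool call to move; the robot and the scene stay as the last step left them, time stands still between calls to the robot, and variables do not carry over. Pictures are saved under pics/ and viewed, and the job is handed in when it is done.

Besides the shell and the picture viewer there is one more tool, called after "Request:" by a JSON object that holds its "op" and its "data". jog_arm: Moves the arm, as the interface text tells. Its arguments: {"type":"object","properties":{"series":{"type":"array","items":{"type":"array","items":{"type":"array","items":{"type":"number"}}}},"newtons":{"type":"number"}},"required":["series"]}

```bash
mkdir -p pics; ls; python3 - <<'E'
from rig import r
import cv2
s=r.sense();print(s)
for n in("scene","top","wrist"):
    c=r.calibration(n);print(n,c)
    cv2.imwrite(f"pics/a_{n}.png",r.grab_frame(n)[:,:,::-1])
print(r.grasp_offset)
E
```

```text
pics
{'clock': 0.0, 'qpos': array([-1.23035717e+00,  3.53652607e-01,  1.63414534e+00, -5.66682589e-05,
        1.15519026e+00, -2.38932745e-03]), 'qvel': array([ 0.00026228, -0.0007106 , -0.0011783 , -0.00173861,  0.00276562,
        0.00053656]), 'joint_efforts': array([-1.81647782e-03, -6.05249548e+01, -3.42062938e+01, -1.28890847e-04,
        9.38151759e-03,  9.11504139e-05]), 'eef_pos': array([ 209.92452271, -588.18118004,  230.55409945]), 'tcp_rot': array([-3.14019698e+00,  4.84776253e-05,  3.42851430e-01]), 'contact_force': array([-0.22011468, -0.04263403, -0.5291025 ]), 'wrist_torque': array([-0.0370656 , -0.04136143,  0.00639277]), 'opening': 0.9990118430073008}
scene {'mtx': array([[390.70283363,   0.        , 276.65083781],
       [  0.        , 390.70283363, 212.97032111],
       [  0.        ,   0.        ,   1.        ]]), 'origin': array([ 779.85163856, -466.6563133 ,  492.52767616]), 'attitude': array([-2.16998216, -0.02283273,  0.53098113])}
top {'mtx': array([[379.77382167,   0.        , 276.09630924],
       [  0.        , 379.77382167, 207.00497897],
       [  0.        ,   0.        ,   1.        ]]), 'origin': array([382.97514021,  13.06344051, 758.06636119]), 'attitude': array([-2.94050075e+00, -1.66172795e-03, -1.54246618e+00])}
wrist {'mtx': array([[304.14989097,   0.        , 275.598174  ],
       [  0.        , 304.14989097, 207.63331435],
       [  0.        ,   0.        ,   1.        ]]), 'T_tool_cam': array([[ 5.09886574e-04, -9.46067637e-01, -3.23968774e-01,
         8.29392509e+01],
       [ 9.99999853e-01,  4.22683007e-04,  3.39538232e-04,
        -3.68506569e-01],
       [-1.84290037e-04, -3.23968899e-01,  9.46067713e-01,
        -1.41495494e+02],
       [ 0.00000000e+00,  0.00000000e+00,  0.00000000e+00,
         1.00000000e+00]])}
18.700000000000003
```

View pics/a_scene.png

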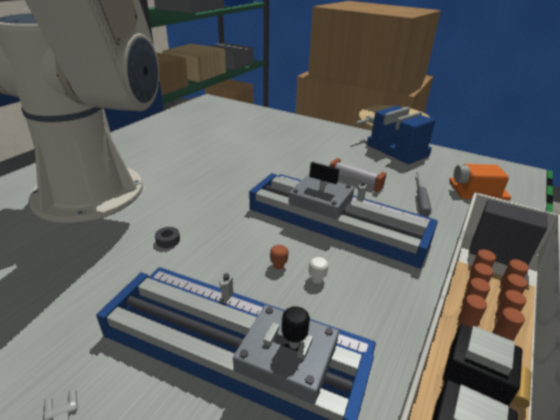

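View pics/a_top.png

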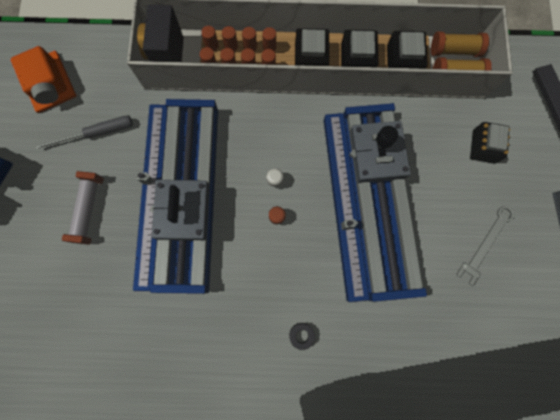

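View pics/a_wrist.png

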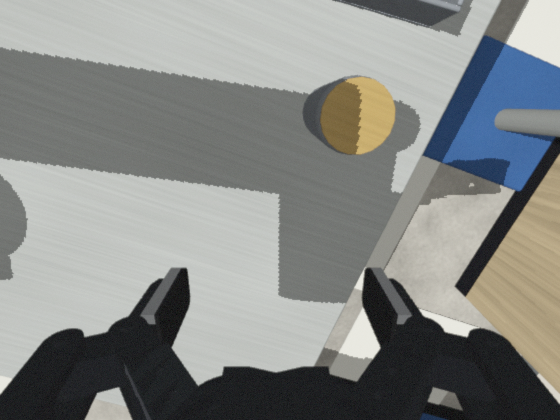

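Both slides are visible. In the top view the round knob is at about (386,137), its saddle centre at (380,151), and the pointer block at (350,224). In the scene view the knob is at (295,322). I'll zoom in to measure.

```bash
cat > h.py <<'E'
import numpy as np,cv2
from scipy.spatial.transform import Rotation as Ro
from rig import r
def cam(n,s=None):
    c=r.calibration(n)
    if n=="wrist":
        T=np.eye(4);T[:3,:3]=Ro.from_euler('xyz',s['tcp_rot']).as_matrix();T[:3,3]=s['eef_pos']
        M=T@c['T_tool_cam'];return c['mtx'],M[:3,:3],M[:3,3]
    return c['mtx'],Ro.from_euler('xyz',c['attitude']).as_matrix(),np.array(c['origin'])
def ray(C,uv):
    K,R,o=C;d=R@np.linalg.solve(K,[uv[0],uv[1],1.]);return o,d/np.linalg.norm(d)
def onz(C,uv,z):
    o,d=ray(C,uv);return o+d*(z-o[2])/d[2]
def tri(a,b):
    (o1,d1),(o2,d2)=a,b
    A=np.stack([d1,-d2],1);t=np.linalg.lstsq(A,o2-o1,rcond=None)[0]
    p,q=o1+t[0]*d1,o2+t[1]*d2;return (p+q)/2,np.linalg.norm(p-q)
def proj(C,P):
    K,R,o=C;p=K@(R.T@(np.asarray(P,float)-o));return p[:2]/p[2]
E
python3 - <<'E'
import cv2
a=cv2.imread('pics/a_top.png')[95:305,315:435]
b=cv2.imread('pics/a_scene.png')[260:400,90:380]
cv2.imwrite('pics/b_top.png',cv2.resize(cv2.rotate(a,cv2.ROTATE_90_CLOCKWISE),None,fx=3.8,fy=3.8,interpolation=cv2.INTER_CUBIC))
cv2.imwrite('pics/b_scene.png',cv2.resize(b,None,fx=2.7,fy=2.7,interpolation=cv2.INTER_CUBIC))
E
```

```text
(no output)
```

View pics/b_top.png

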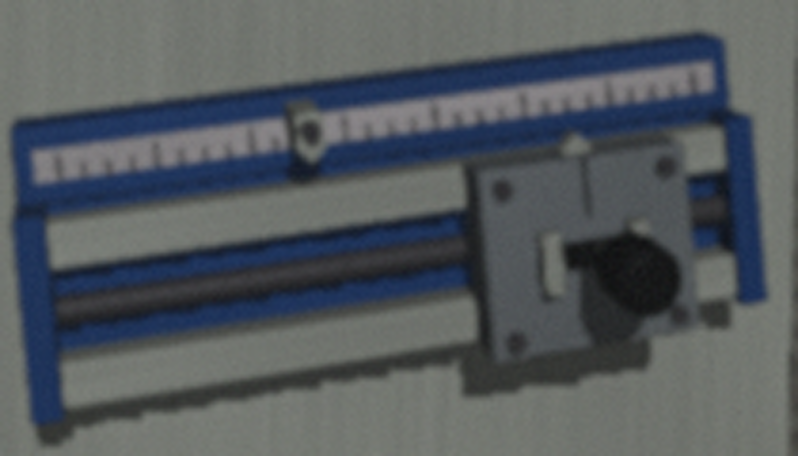

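View pics/b_scene.png

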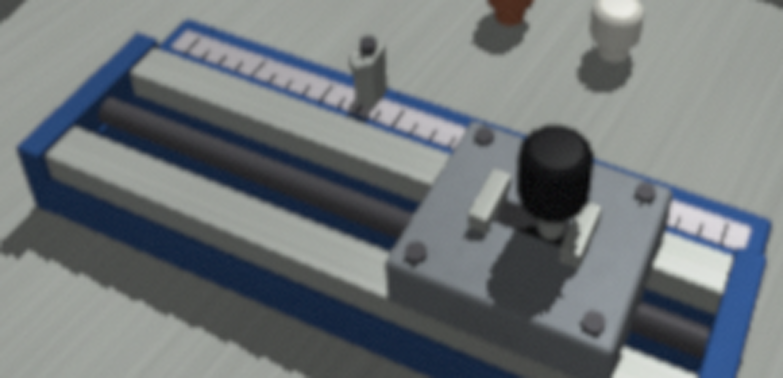

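```bash
cat > m.py <<'E'
from h import *
T=cam('top');S=cam('scene')
t=lambda X,Y:((Y+.5)/3.8+314.5,304.5-(X+.5)/3.8)
s=lambda X,Y:((X+.5)/2.7+89.5,(Y+.5)/2.7+259.5)
P={}
for n,a,b in [('knob',(640,275),(555,173)),('RL',(503,190),(484,133)),('FL',(665,165),(645,192)),('RR',(515,345),(415,252)),('FR',(680,315),(592,322)),('ptr_screw',(311,130),(369,45)),('edge near RL',(55,155),(185,35)) ]:
    P[n],e=tri(ray(T,t(*a)),ray(S,s(*b)));print(n,P[n].round(1),'err',round(e,1))
for a,b in [('RL','FL'),('RR','FR'),('RL','RR'),('FL','FR')]:
    d=P[b]-P[a];print(a,b,np.linalg.norm(d).round(1),np.degrees(np.arctan2(d[1],d[0])).round(2))
# bed left edge direction in top view z~36
for z in(30,45):
    a=onz(T,t(18,122),z);b=onz(T,t(705,38),z);d=b-a;print('bed edge',z,a.round(1),b.round(1),np.degrees(np.arctan2(d[1],d[0])).round(2))
    a=onz(T,t(33,167),z);b=onz(T,t(714,78),z);d=b-a;print('scale',a.round(1),b.round(1),np.degrees(np.arctan2(d[1],d[0])).round(2))
E
python3 m.py
```

```text
knob [ 648.4 -179.8  117.1] err 1.9
RL [ 591.9 -147.3   79.1] err 1.6
FL [ 677.  -136.7   77. ] err 1.3
RR [ 601.  -223.6   77.9] err 0.6
FR [ 686.4 -212.4   77.9] err 2.3
ptr_screw [ 497.5 -118.8   69.9] err 1.4
edge near RL [ 373.9 -139.6   33.5] err 9.3
RL FL 85.8 7.13
RR FR 86.2 7.5
RL RR 76.9 -83.19
FL FR 76.3 -82.88
bed edge 30 [ 359.  -120.6   30. ] [719.  -78.4  30. ] 6.69
scale [ 366.8 -142.8   30. ] [ 724.8 -100.    30. ] 6.81
bed edge 45 [ 359.5 -117.8   45. ] [712.1 -76.5  45. ] 6.69
scale [ 367.1 -139.6   45. ] [717.8 -97.7  45. ] 6.81
```

Request:
{"op": "jog_arm", "data": {"series": [[[54.7,-23.8,2,0,0,12.6,8.5],[54.7,-23.8,2,0,0,12.6,8.5],[54.7,-23.8,2,0,0,12.6,8.5],[54.7,-23.8,2,0,0,12.6,8.5],[54.7,-23.8,2,0,0,12.6,8.5]]], "newtons": 40}}

```text
clock: 0.78
eef_pos: [437.9, -374.6, 220.8]
tcp_rot: [3.142, -0.0, 0.123]
contact_force: [1.3, -0.9, -0.2]
opening: 0.996
```

Request:
{"op": "jog_arm", "data": {"series": [[[5,-3.7,0,0,0,0,8.5],[10,-7.3,0,0,0,0,8.5],[15,-11,0,0,0,0,8.5],[19,-14,0,0,0,0,8.5],[21.5,-15.7,0,0,0,0,8.5]]]}}

```text
clock: 1.4
eef_pos: [632.3, -191.8, 220.5]
tcp_rot: [-3.141, 0.0, 0.125]
contact_force: [-0.1, -0.8, -0.6]
opening: 0.997
```

```bash
python3 - <<'E'
from h import *
s=r.sense();print(s['eef_pos'],s['tcp_rot'],s['clock'])
np.save('s1.npy',s,allow_pickle=True)
cv2.imwrite("pics/c_wrist.png",r.grab_frame("wrist")[:,:,::-1])
E
```

```text
[ 632.28668653 -191.80097766  220.48482228] [-3.14121529e+00  2.16067332e-04  1.24743411e-01] 1.4
```

View pics/c_wrist.png

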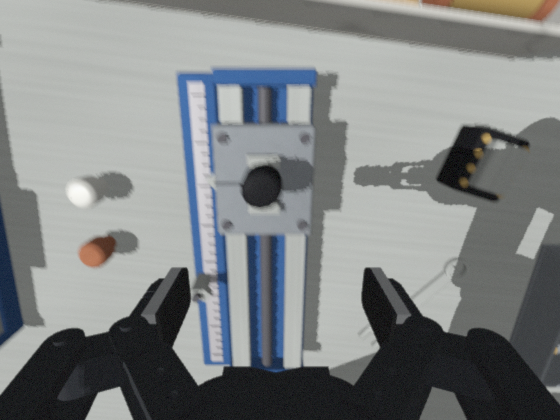

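The wrist picture shows the bed almost upright. The knob is at (262,186), the saddle screws at (223,138), (305,138), (226,225) and (304,225), and the pointer block at (198,294).

```bash
cat >m2.py <<'E'
from h import *
s=np.load('s1.npy',allow_pickle=True).item();W=cam('wrist',s);T=cam('top')
t=lambda X,Y:((Y+.5)/3.8+314.5,304.5-(X+.5)/3.8)
im=cv2.imread('pics/c_wrist.png');g=im.max(2)
m=(g<38).astype(np.uint8)
n,l,st,ce=cv2.connectedComponentsWithStats(m)
for i in range(1,n):
    if st[i,4]>300: print(st[i],ce[i].round(1))
k=(262,186)
print(tri(ray(W,k),ray(T,t(640,275))), onz(W,k,116))
for n,a,b in [('RL',(503,190),(226,225)),('FL',(665,165),(223,138)),('RR',(515,345),(304,225)),('FR',(680,315),(305,138)),('ptr',(311,130),(199,294))]:
    p,e=tri(ray(T,t(*a)),ray(W,b));print(n,p.round(1),round(e,1),onz(W,b,78).round(1))
E
python3 m2.py
```

```text
[ 438  127   59   73 1504] [461.9 161.9]
[    0   269   560   151 36943] [282.7 373.6]
(array([ 648.85106995, -178.52709566,  118.26313406]), np.float64(0.7866684130470457)) [ 648.41615019 -178.14264712  116.        ]
RL [ 593.1 -146.7   77.9] 1.1 [ 593.4 -146.2   78. ]
FL [ 678.4 -136.8   75.1] 0.0 [ 678.8 -137.2   78. ]
RR [ 602.1 -224.5   75.1] 0.1 [ 603.2 -224.1   78. ]
FR [ 688.  -212.    76.8] 0.4 [ 688.2 -211.7   78. ]
ptr [ 498.8 -119.7   64.4] 0.7 [ 508.5 -122.8   78. ]
```

```bash
python3 - <<'E'
import cv2
a=cv2.imread('pics/c_wrist.png')[60:370,170:330]
cv2.imwrite('pics/d.png',cv2.resize(cv2.rotate(a,cv2.ROTATE_90_CLOCKWISE),None,fx=2.5,fy=2.5,interpolation=cv2.INTER_CUBIC))
E
```

```text
(no output)
```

View pics/d.png

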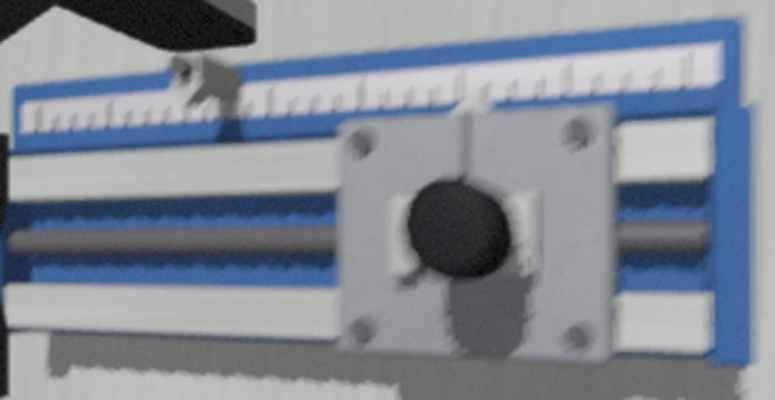

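Request:
{"op": "jog_arm", "data": {"series": [[[1.8,-1.1,2,0,0,0,8.5],[1.8,-1.1,5,0,0,0,8.5],[1.8,-1.1,6.5,0,0,0,8.5],[1.8,-1.1,6.5,0,0,0,8.5]]]}}

```text
clock: 1.95
eef_pos: [646.2, -181.0, 153.9]
tcp_rot: [-3.14, 0.003, 0.122]
contact_force: [0.1, 0.4, 0.5]
opening: 0.998
```

```bash
python3 - <<'E'
from h import *
s=r.sense();print(s['eef_pos'],s['tcp_rot'],s['clock'])
im=r.grab_frame("wrist")[:,:,::-1]
cv2.imwrite("pics/e_wrist.png",im)
W=cam('wrist',s);m=(im.max(2)<45).astype(np.uint8)
n,l,st,ce=cv2.connectedComponentsWithStats(m)
for i in range(1,n):
    if st[i,4]>300: print(st[i],ce[i].round(1),onz(W,ce[i],116).round(1))
E
```

```text
[ 646.17424948 -180.96565894  153.93558326] [-3.14031841e+00  3.10025840e-03  1.22187927e-01] 1.95
[ 477  148   83   92 3548] [515.7 188.5] [ 697.5 -321.9  116. ]
[ 248  208   53   62 2541] [274.5 239. ] [ 645.9 -180.1  116. ]
[    0   268   560   152 38093] [281.8 373.3] [ 534.3 -199.3  116. ]
```

View pics/e_wrist.png

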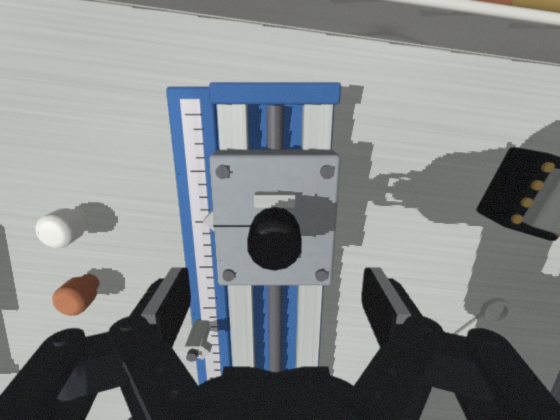

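Request:
{"op": "jog_arm", "data": {"series": [[[0.1,0.1,3,0,0,0,8.5],[0.1,0.1,5.5,0,0,0,8.5],[0.1,0.1,5.5,0,0,0,5],[0.1,0.1,5.5,0,0,0,3],[0.1,0.1,5.5,0,0,0,3]]], "newtons": 40}}

```text
clock: 2.62
eef_pos: [649.4, -179.9, 103.2]
tcp_rot: [-3.138, -0.002, 0.121]
contact_force: [-3.9, 22.0, 25.4]
opening: 0.381
```

Request:
{"op": "jog_arm", "data": {"series": [[[0,0,0,0,0,0,3],[0,0,0,0,0,0,3],[0,0,0,0,0,0,3]]]}}

```text
clock: 3.0
eef_pos: [649.6, -179.7, 103.4]
tcp_rot: [-3.139, -0.003, 0.122]
contact_force: [-2.4, 11.0, 10.3]
opening: 0.379
```

```bash
python3 - <<'E'
from h import *
s=r.sense();print(s['eef_pos'],s['tcp_rot'],s['clock'],s['contact_force'])
im=r.grab_frame("wrist")[:,:,::-1]
cv2.imwrite("pics/f_wrist.png",im)
E
```

```text
[ 649.55254379 -179.70083796  103.42473211] [-3.13930883e+00 -2.63901576e-03  1.22485282e-01] 3.0 [-2.4391122  11.04304078 10.28893718]
```

View pics/f_wrist.png

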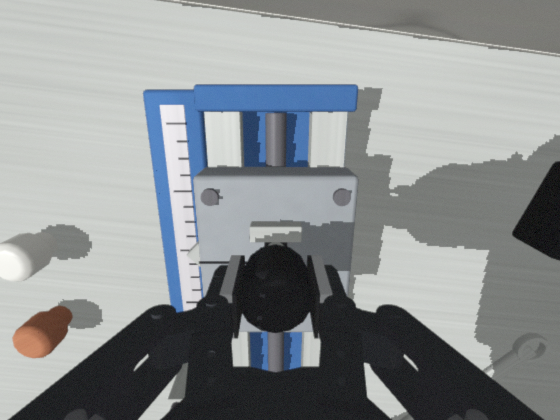

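The grip holds at about 32 mm opening. I'll ease the small sideways and vertical load, then draw back.

Request:
{"op": "jog_arm", "data": {"series": [[[-0.5,-0.1,-0.2,0,0,0,3],[-2,-0.1,-0.2,0,0,0,3],[-4,-0.1,-0.2,0,0,0,3],[-6,-0.1,-0.2,0,0,0,3],[-8,-0.1,-0.2,0,0,0,3]]]}}

```text
clock: 3.68
eef_pos: [569.5, -189.5, 103.6]
tcp_rot: [-3.14, -0.003, 0.122]
contact_force: [5.1, 8.6, -4.7]
opening: 0.381
```

Request:
{"op": "jog_arm", "data": {"series": [[[-2,0,0,0,0,0,3],[-4.5,0,0,0,0,0,3],[-7,0,0,0,0,0,3],[-9,0,0,0,0,0,3],[-10,0,0,0,0,0,3]]]}}

```text
clock: 4.3
eef_pos: [469.3, -201.8, 103.6]
tcp_rot: [-3.14, -0.002, 0.122]
contact_force: [4.6, 9.8, -5.3]
opening: 0.38
```

```bash
python3 - <<'E'
from h import *
s=r.sense();print(s['eef_pos'],s['tcp_rot'],s['clock'],s['contact_force'])
np.save('s2.npy',s,allow_pickle=True)
for n in('wrist','top','scene'): cv2.imwrite(f"pics/g_{n}.png",r.grab_frame(n)[:,:,::-1])
a=cv2.imread('pics/g_scene.png')[220:400,50:350]
cv2.imwrite('pics/g_s2.png',cv2.resize(a,None,fx=2.6,fy=2.6,interpolation=cv2.INTER_CUBIC))
E
```

```text
[ 469.2629844  -201.77051926  103.55476324] [-3.14004665e+00 -1.70365086e-03  1.21542208e-01] 4.3 [ 4.57270263  9.79460187 -5.32164657]
```

View pics/g_wrist.png

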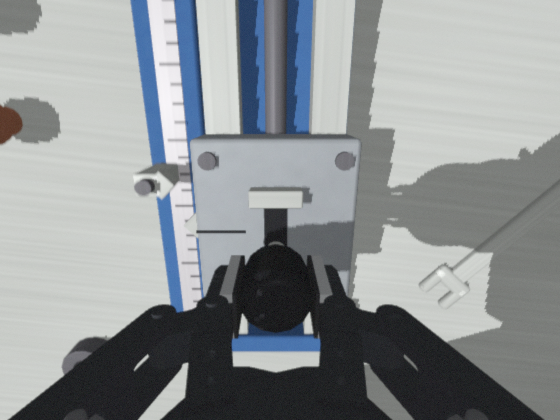

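View pics/g_top.png

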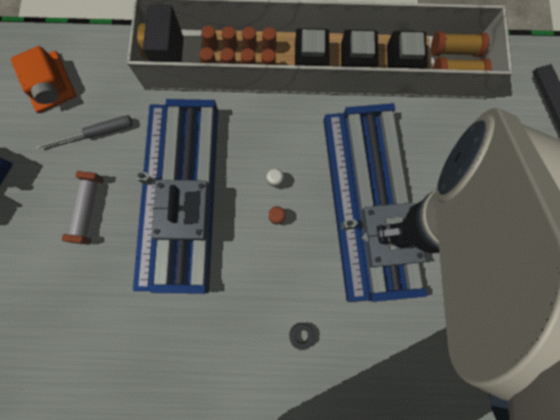

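View pics/g_s2.png

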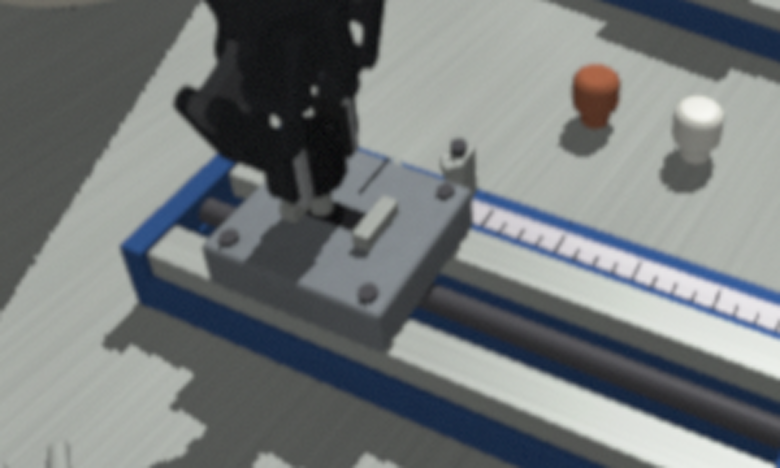

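```bash
python3 - <<'E'
import cv2,numpy as np
g=cv2.imread('pics/g_wrist.png')[130:260,120:260]
e=cv2.imread('pics/e_wrist.png')[290:390,150:260]
e2=cv2.imread('pics/e_wrist.png')[150:290,150:290]
f=lambda a,k:cv2.resize(a,None,fx=k,fy=k,interpolation=cv2.INTER_CUBIC)
cv2.imwrite('pics/h_g.png',f(g,4.5));cv2.imwrite('pics/h_e.png',f(e,5));cv2.imwrite('pics/h_e2.png',f(e2,4))
E
```

```text
(no output)
```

View pics/h_g.png

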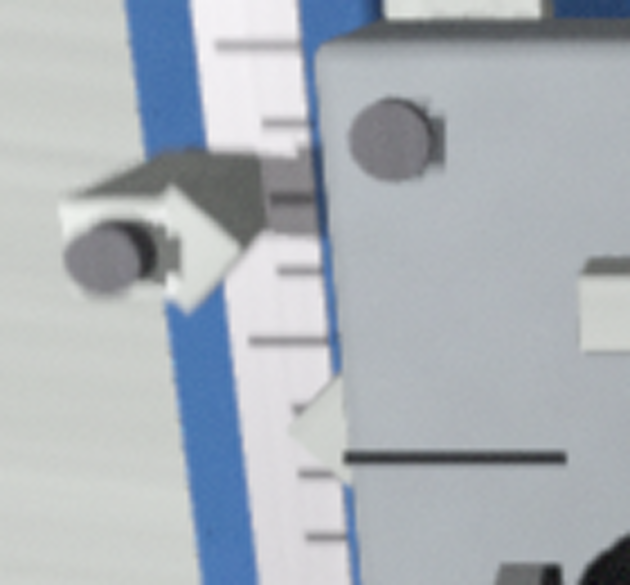

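View pics/h_e.png

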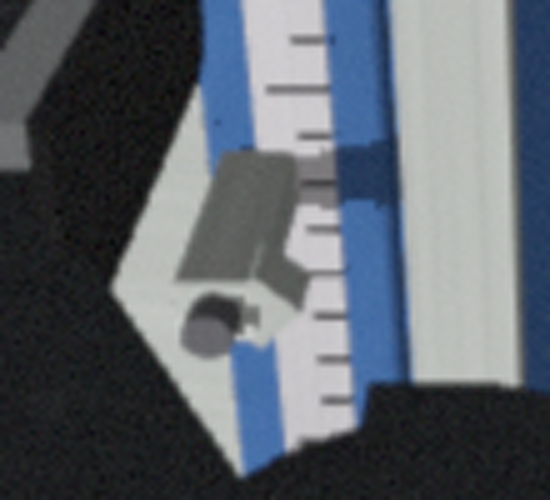

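View pics/h_e2.png

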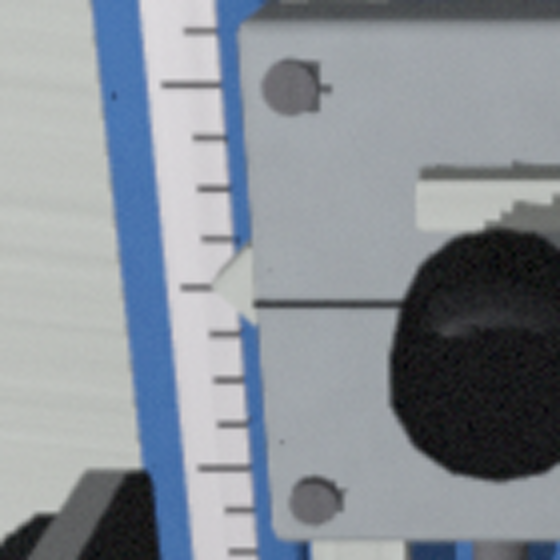

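```bash
cat >m3.py <<'E'
from h import *
G=cam('wrist',np.load('s2.npy',allow_pickle=True).item())
E=cam('wrist',dict(eef_pos=np.array([646.17424948,-180.96565894,153.93558326]),tcp_rot=[-3.14031841e+00,3.10025840e-03,1.22187927e-01]))
C=cam('wrist',np.load('s1.npy',allow_pickle=True).item())
u=np.array([np.cos(np.radians(7)),np.sin(np.radians(7)),0]);v=np.array([-u[1],u[0],0])
pr=lambda n,p:print(n,p.round(1),'s',(p@u).round(1),'t',(p@v).round(1))
g=lambda x,y:((x+.5)/4.5+119.5,(y+.5)/4.5+129.5)
e=lambda x,y:((x+.5)/5+149.5,(y+.5)/5+289.5)
e2=lambda x,y:((x+.5)/4+149.5,(y+.5)/4+149.5)
c=lambda X,Y:((Y+.5)/2.5+169.5,369.5-(X+.5)/2.5)
p,er=tri(ray(G,g(240,248)),ray(E,e(307,300)));pr('ptr tip g-e',p);print(er)
p,er=tri(ray(G,g(100,260)),ray(E,e(210,335)));pr('ptr screw g-e',p);print(er)
for z in (62,66,70): pr(f'ptr tip z{z}',onz(G,g(240,248),z))
for z in (62,66,70,77): pr(f'mark tip z{z}',onz(G,g(290,430),z))
pr('line g',onz(G,g(345,457),77)); pr('line e',onz(E,e2(255,303),77))
for z in (62,66,70,77):pr(f'mark e z{z}',onz(E,e2(213,288),z))
pr('screw g FL',onz(G,g(392,140),79))
pr('screw e FL',onz(E,e2(290,87),79));pr('screw e RL',onz(E,e2(314,500),79))
E
python3 m3.py
```

```text
ptr tip g-e [ 497.  -135.3   62.7] s 476.8 t -194.8
2.005017937532674
ptr screw g-e [ 495.7 -119.5   71.8] s 477.5 t -179.0
1.0639021854263941
ptr tip z62 [ 496.5 -134.    62. ] s 476.4 t -193.5
ptr tip z66 [ 497.7 -135.3   66. ] s 477.5 t -194.9
ptr tip z70 [ 498.9 -136.5   70. ] s 478.5 t -196.3
mark tip z62 [ 470.1 -141.6   62. ] s 449.4 t -197.8
mark tip z66 [ 471.9 -142.7   66. ] s 451.0 t -199.1
mark tip z70 [ 473.7 -143.7   70. ] s 452.6 t -200.4
mark tip z77 [ 476.8 -145.7   77. ] s 455.5 t -202.7
line g [ 473.8 -153.    77. ] s 451.6 t -209.6
line e [ 633.6 -133.7   77. ] s 612.6 t -209.9
mark e z62 [ 629.3 -122.4   62. ] s 609.7 t -198.1
mark e z66 [ 631.  -123.2   66. ] s 611.3 t -199.2
mark e z70 [ 632.7 -124.    70. ] s 612.9 t -200.2
mark e z77 [ 635.7 -125.5   77. ] s 615.7 t -202.0
screw g FL [ 517.5 -157.6   79. ] s 494.4 t -219.5
screw e FL [ 677.4 -137.9   79. ] s 655.5 t -219.5
screw e RL [ 592.6 -148.4   79. ] s 570.1 t -219.5
```

Mark is at s≈451.5 and the pointer at s≈477.5, so it is only about 26 mm short. I'll draw it another 14 mm.

Request:
{"op": "jog_arm", "data": {"series": [[[-0.7,0,0,0,0,0,3],[-1.4,0,0,0,0,0,3],[-1.4,0,0,0,0,0,3]]]}}

```text
clock: 4.82
eef_pos: [455.2, -203.5, 103.5]
tcp_rot: [-3.14, -0.0, 0.122]
contact_force: [-0.1, 8.2, 0.3]
opening: 0.379
```

```bash
cat > look.py <<'E'
import sys
from h import *
tag=sys.argv[1]
s=r.sense();print(s['eef_pos'],s['tcp_rot'],s['clock'],s['contact_force'])
np.save(f's_{tag}.npy',s,allow_pickle=True)
im=r.grab_frame('wrist')[:,:,::-1];cv2.imwrite(f"pics/{tag}_w.png",im)
x0,y0=int(sys.argv[2]),int(sys.argv[3])
cv2.imwrite(f'pics/{tag}_z.png',cv2.resize(im[y0:y0+130,x0:x0+140],None,fx=4.5,fy=4.5,interpolation=cv2.INTER_CUBIC))
E
python3 look.py i 120 130
```

```text
[ 455.20783347 -203.47570303  103.48695001] [-3.13987839e+00 -2.95593999e-04  1.21929756e-01] 4.825 [-0.14312351  8.15791092  0.25965522]
```

View pics/i_z.png

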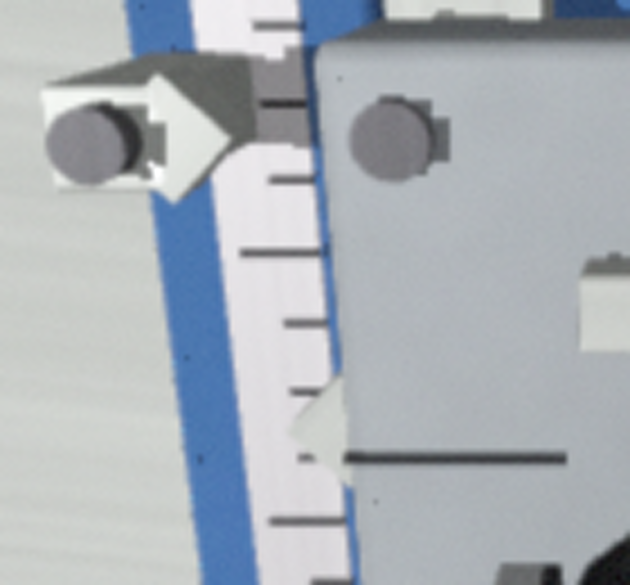

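Pointer tip is at about (230,137) in the zoom and the mark tip at (290,430), so the mark is about 40 mm short. Next I'll push forward most of the way and check the gap.

Request:
{"op": "jog_arm", "data": {"series": [[[1,0,0,0,0,0,3],[2.5,0,0,0,0,0,3],[4,0,0,0,0,0,3],[5,0,0,0,0,0,3],[5.5,0,0,0,0,0,3]]]}}

```text
clock: 5.5
eef_pos: [509.2, -196.8, 103.4]
tcp_rot: [-3.14, 0.002, 0.123]
contact_force: [-5.3, 6.2, 5.1]
opening: 0.377
```

```bash
python3 look.py j 120 200
```

```text
[ 509.15250552 -196.78076211  103.43761561] [-3.13960039e+00  2.34266674e-03  1.22756502e-01] 5.5 [-5.30189262  6.2203167   5.14224082]
```

View pics/j_z.png

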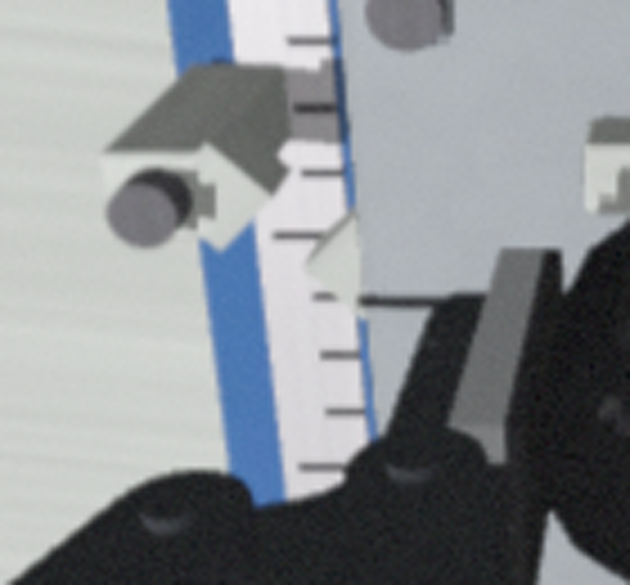

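View pics/j_w.png

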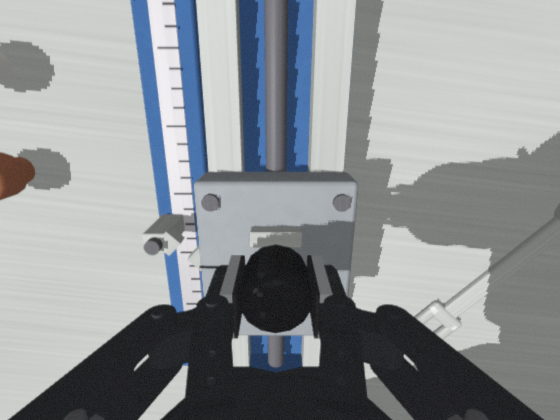

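```bash
cat >m4.py <<'E'
from h import *
u=np.array([np.cos(np.radians(7)),np.sin(np.radians(7)),0]);v=np.array([-u[1],u[0],0])
pr=lambda n,p:print(n,p.round(1),'s',(p@u).round(1),'t',(p@v).round(1))
z=lambda x,y,x0,y0:((x+.5)/4.5+x0-.5,(y+.5)/4.5+y0-.5)
ld=lambda f:cam('wrist',np.load(f,allow_pickle=True).item())
G,I,J=ld('s2.npy'),ld('s_i.npy'),ld('s_j.npy')
tip=[ray(G,z(240,248,120,130)),ray(I,z(230,137,120,130)),ray(J,z(273,192,120,200))]
E=cam('wrist',dict(eef_pos=np.array([646.17424948,-180.96565894,153.93558326]),tcp_rot=[-3.14031841e+00,3.10025840e-03,1.22187927e-01]))
tip.append(ray(E,((307.5)/5+149.5,300.5/5+289.5)))
scr=[ray(G,z(103,260,120,130)),ray(I,z(92,142,120,130)),ray(J,z(146,213,120,200))]
def multi(rs):
    A=sum(np.eye(3)-np.outer(d,d) for o,d in rs);b=sum((np.eye(3)-np.outer(d,d))@o for o,d in rs)
    p=np.linalg.solve(A,b);return p,[round(float(np.linalg.norm((np.eye(3)-np.outer(d,d))@(p-o))),2) for o,d in rs]
p,e=multi(tip[:3]);pr('tip gij',p);print(e)
p,e=multi(tip);pr('tip gije',p);print(e)
p,e=multi(scr);pr('screw',p);print(e)
for h in(62,65,68):
    pr(f'J tip{h}',onz(J,z(273,192,120,200),h));pr(f'J mark{h}',onz(J,z(305,265,120,200),h))
pr('J line',onz(J,z(362,301,120,200),77))
pr('J screw',onz(J,z(408,12,120,200),79))
# mark height: saddle frame via line-on-77, tips E,G
E
python3 m4.py
```

```text
tip gij [ 497.3 -134.4   62.6] s 477.2 t -194.0
[0.66, 0.43, 0.28]
tip gije [ 497.7 -135.1   63.5] s 477.6 t -194.8
[0.95, 0.47, 0.38, 1.26]
screw [ 496.2 -119.3   71.1] s 478.0 t -178.9
[0.84, 0.63, 0.23]
J tip62 [ 497.3 -134.4   62. ] s 477.2 t -194.0
J mark62 [ 485.7 -139.5   62. ] s 465.1 t -197.6
J tip65 [ 498.8 -135.3   65. ] s 478.6 t -195.1
J mark65 [ 487.5 -140.2   65. ] s 466.8 t -198.6
J tip68 [ 500.4 -136.1   68. ] s 480.0 t -196.1
J mark68 [ 489.2 -141.    68. ] s 468.4 t -199.6
J line [ 489.8 -151.4   77. ] s 467.7 t -209.9
J screw [ 533.5 -155.8   79. ] s 510.6 t -219.7
```

Gap is about 10–12 mm, since the estimates from the mark tip and the saddle line differ slightly. I'll move 8 mm and look again, because parallax cancels once the tips are close.

Request:
{"op": "jog_arm", "data": {"series": [[[0.4,0,0,0,0,0,3],[0.8,0,0,0,0,0,3],[0.8,0,0,0,0,0,3]]]}}

```text
clock: 5.92
eef_pos: [517.2, -195.8, 103.5]
tcp_rot: [-3.14, 0.002, 0.122]
contact_force: [-3.0, 7.4, 3.9]
opening: 0.376
```

```bash
python3 look.py k 120 200; python3 - <<'E'
from h import *
im=r.grab_frame('scene')[:,:,::-1];cv2.imwrite('pics/k_s.png',im)
cv2.imwrite('pics/k_sz.png',cv2.resize(im[240:330,150:300],None,fx=5,fy=5,interpolation=cv2.INTER_CUBIC))
im=r.grab_frame('top')[:,:,::-1]
cv2.imwrite('pics/k_tz.png',cv2.resize(im[180:280,320:440],None,fx=5,fy=5,interpolation=cv2.INTER_CUBIC))
E
```

```text
[ 517.17531204 -195.82945928  103.46850581] [-3.13963094e+00  1.57012414e-03  1.22379557e-01] 5.925 [-2.95104909  7.4051701   3.86095274]
```

View pics/k_z.png

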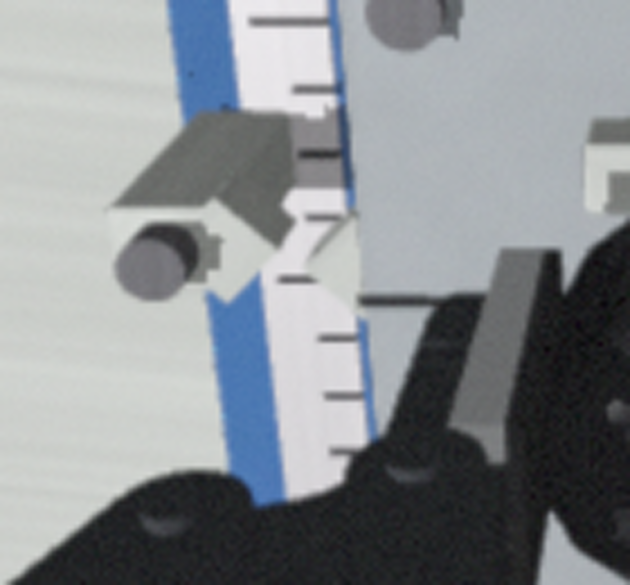

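View pics/k_sz.png

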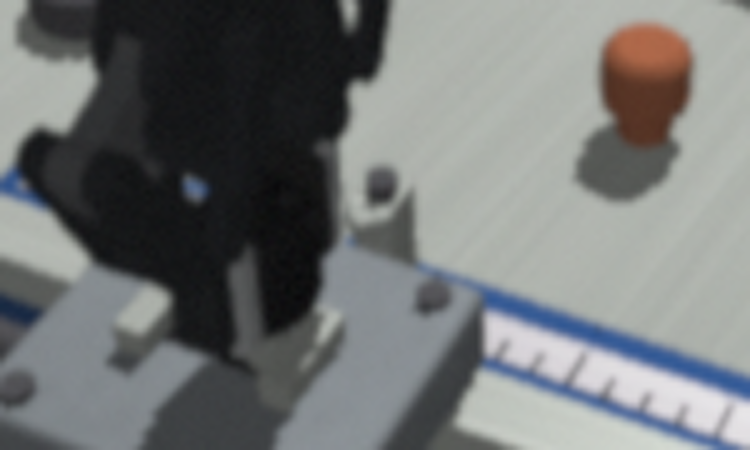

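View pics/k_tz.png

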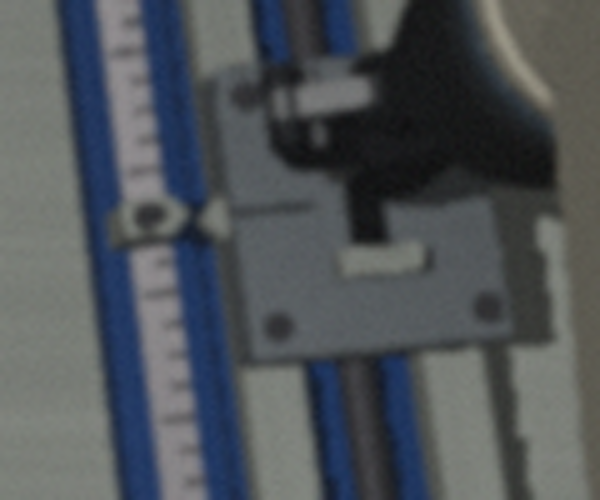

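```bash
cat >m5.py <<'E'
from h import *
import sys
u=np.array([np.cos(np.radians(7)),np.sin(np.radians(7)),0]);v=np.array([-u[1],u[0],0])
tag,px,py,mx,my,lx,ly,sx,sy=sys.argv[1],*map(float,sys.argv[2:10])
z=lambda x,y:((x+.5)/4.5+119.5,(y+.5)/4.5+199.5)
C=cam('wrist',np.load(f's_{tag}.npy',allow_pickle=True).item())
for h in (60,63,66):
    p=onz(C,z(px,py),h);m=onz(C,z(mx,my),h);print(h,'ptr',(p@u).round(1),(p@v).round(1),'mark',(m@u).round(1),(m@v).round(1),'mark-ptr',((m-p)@u).round(2),((m-p)@v).round(2))
for h in(75,77):print('line',h,(onz(C,z(lx,ly),h)@u).round(1),'screw-42.7',(onz(C,z(sx,sy),h+2)@u-42.7).round(1))
E
python3 m5.py k 281 246 307 263 362 300 405 12
python3 - <<'E'
from h import *
u=np.array([np.cos(np.radians(7)),np.sin(np.radians(7)),0]);v=np.array([-u[1],u[0],0])
T=cam('top');z=lambda x,y:((x+.5)/5+319.5,(y+.5)/5+179.5)
p=onz(T,z(186,215),63);m=onz(T,z(197,222),63);print('top',(m-p)@u,(m-p)@v,p@u,p@v)
E
```

```text
60 ptr 475.4 -193.7 mark 472.5 -197.3 mark-ptr -2.87 -3.66
63 ptr 476.9 -194.7 mark 474.1 -198.3 mark-ptr -2.82 -3.6
66 ptr 478.5 -195.7 mark 475.7 -199.3 mark-ptr -2.78 -3.54
line 75 474.8 screw-42.7 475.3
line 77 475.9 screw-42.7 476.0
top -2.982470871118642 -3.7004925769636516 479.34335018980045 -194.26175107025907
```

Wrist (-2.8 mm) and top (-3.0 mm) views agree: the mark is 2.9 mm short.

Request:
{"op": "jog_arm", "data": {"series": [[[0.15,0,0,0,0,0,3],[0.29,0,0,0,0,0,3],[0.29,0,0,0,0,0,3]]]}}

```text
clock: 6.45
eef_pos: [519.7, -195.5, 103.4]
tcp_rot: [-3.14, 0.002, 0.122]
contact_force: [-4.4, 6.2, 3.4]
opening: 0.379
```

```bash
python3 look.py l 120 200; python3 - <<'E'
from h import *
im=r.grab_frame('top')[:,:,::-1]
cv2.imwrite('pics/l_tz.png',cv2.resize(im[200:250,330:390],None,fx=10,fy=10,interpolation=cv2.INTER_CUBIC))
E
```

```text
[ 519.67670205 -195.51250193  103.44717139] [-3.13957319e+00  2.13791501e-03  1.22465878e-01] 6.45 [-4.44665615  6.19706992  3.39632308]
```

View pics/l_z.png

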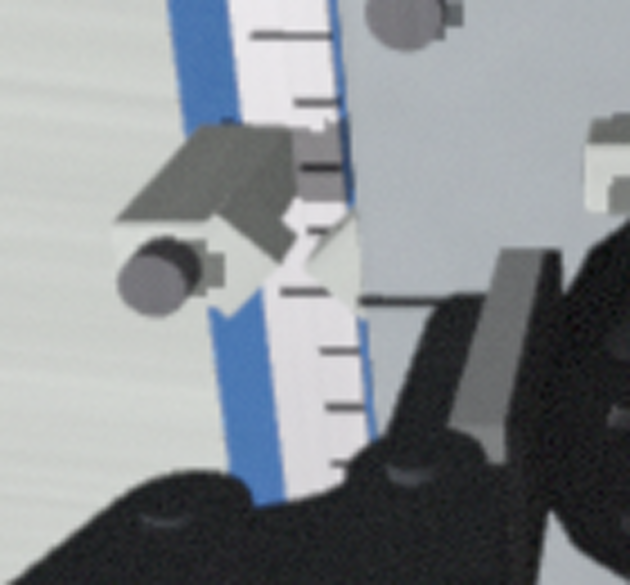

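View pics/l_tz.png

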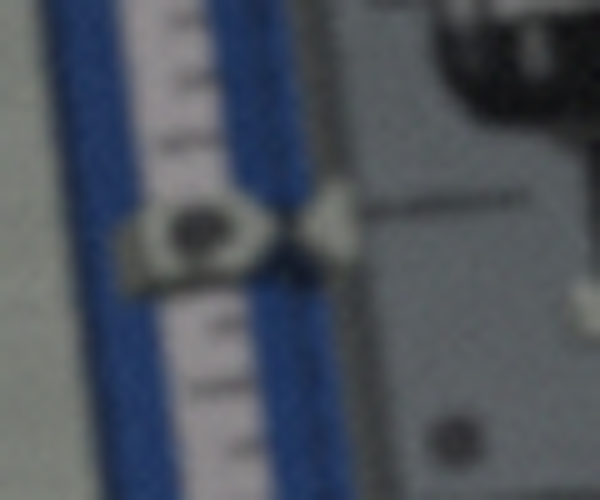

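```bash
python3 m5.py l 284 262 305 266 362 300 405 12
python3 - <<'E'
from h import *
u=np.array([np.cos(np.radians(7)),np.sin(np.radians(7)),0]);v=np.array([-u[1],u[0],0])
T=cam('top');z=lambda x,y:((x+.5)/10+329.5,(y+.5)/10+199.5)
p=onz(T,z(275,230),63);m=onz(T,z(298,230),63);print('top',(m-p)@u,(m-p)@v,p@u,p@v)
E
```

```text
60 ptr 475.2 -193.8 mark 474.5 -197.0 mark-ptr -0.67 -3.12
63 ptr 476.8 -194.9 mark 476.1 -197.9 mark-ptr -0.66 -3.07
66 ptr 478.4 -195.9 mark 477.8 -198.9 mark-ptr -0.65 -3.02
line 75 477.3 screw-42.7 477.8
line 77 478.5 screw-42.7 478.5
top -0.3983836326616031 -4.2449653103106835 479.3930368920868 -194.73590646323845
```

Request:
{"op": "jog_arm", "data": {"series": [[[0.05,0,0,0,0,0,3],[0.05,0,0,0,0,0,3],[0.05,0,0,0,0,0,3]]]}}

```text
clock: 6.92
eef_pos: [520.0, -195.4, 103.5]
tcp_rot: [-3.14, 0.002, 0.122]
contact_force: [-5.3, 6.4, 4.1]
opening: 0.377
```

```bash
python3 look.py m 120 200
```

```text
[ 520.03862522 -195.44387771  103.46531743] [-3.13956306e+00  2.28394090e-03  1.22465131e-01] 6.925 [-5.29978912  6.42291212  4.14324535]
```

View pics/m_z.png

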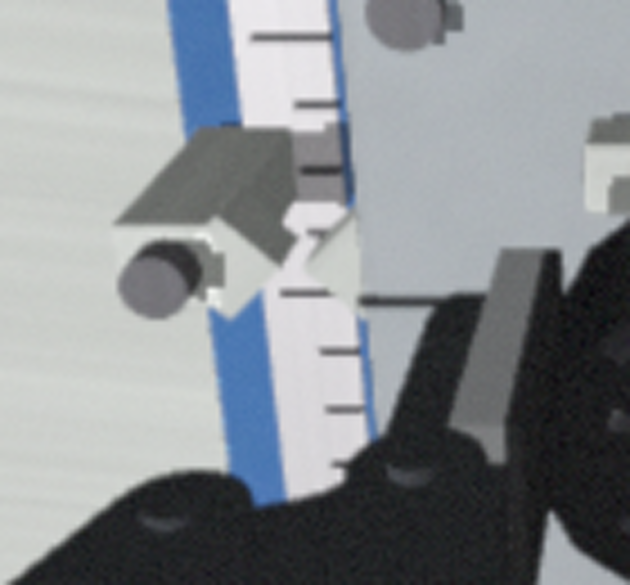

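The mark is opposite the pointer within about 0.3 mm, with a steady forward push of 5 N. Now I'll let go.

Request:
{"op": "jog_arm", "data": {"series": [[[0,0,0,0,0,0,5],[0,0,0,0,0,0,8.5],[0,0,0,0,0,0,8.5],[0,0,0,0,0,0,8.5]]]}}

```text
clock: 7.48
eef_pos: [521.9, -196.6, 103.0]
tcp_rot: [3.141, -0.0, 0.123]
contact_force: [-0.0, -0.4, 0.4]
opening: 0.998
```

```bash
python3 look.py n 120 200
```

```text
[ 521.90733962 -196.61894933  103.01614358] [ 3.14134919e+00 -3.68123070e-04  1.22788277e-01] 7.475 [-0.03807297 -0.40847966  0.40216707]
```

View pics/n_w.png

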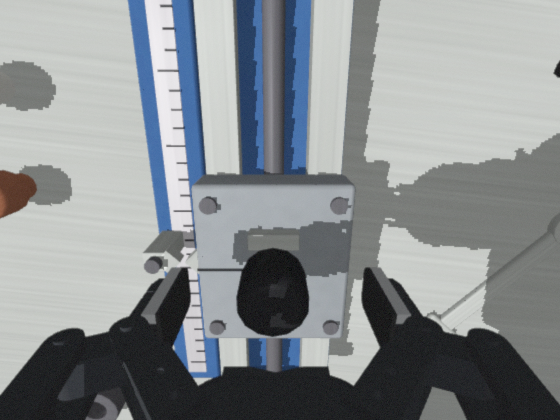

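Request:
{"op": "jog_arm", "data": {"series": [[[0,0,-3,0,0,0,8.5],[0,0,-6,0,0,0,8.5],[0,0,-10,0,0,0,8.5],[-3,0,-12,0,0,0,8.5],[-3,0,-12,0,0,0,8.5]]]}}

```text
clock: 8.15
eef_pos: [491.5, -200.5, 224.5]
tcp_rot: [3.14, -0.002, 0.122]
contact_force: [0.3, -0.7, -0.1]
opening: 0.995
```

```bash
python3 look.py o 140 200; python3 - <<'E'
from h import *
im=r.grab_frame('top')[:,:,::-1]
cv2.imwrite('pics/o_t.png',im)
im=r.grab_frame('scene')[:,:,::-1]
cv2.imwrite('pics/o_sz.png',cv2.resize(im[210:390,60:330],None,fx=2.9,fy=2.9,interpolation=cv2.INTER_CUBIC))
E
```

```text
[ 491.49242851 -200.51870337  224.4776419 ] [ 3.14029828e+00 -1.93064457e-03  1.22253247e-01] 8.15 [ 0.34718377 -0.6514736  -0.07088104]
```

View pics/o_w.png

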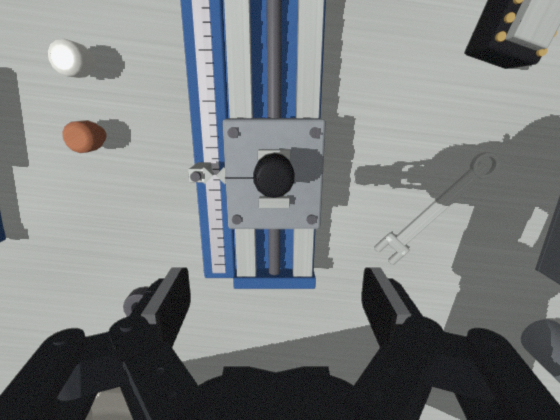

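View pics/o_sz.png

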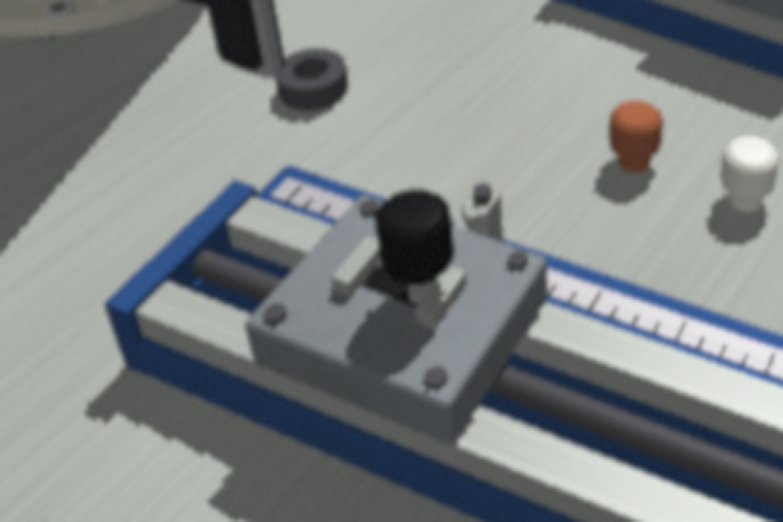

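View pics/o_t.png

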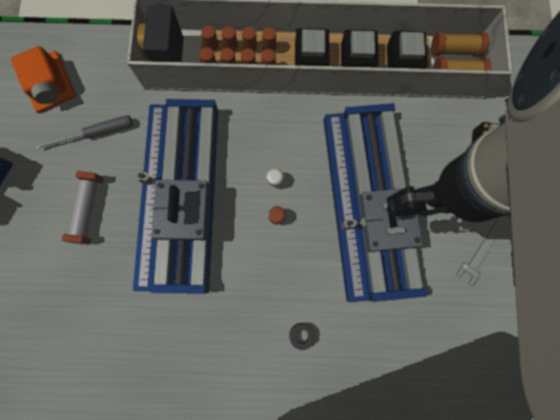

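```bash
python3 - <<'E'
from h import *
a=cv2.imread('pics/o_w.png')[110:240,180:330]
cv2.imwrite('pics/o_w2.png',cv2.resize(a,None,fx=4.6,fy=4.6,interpolation=cv2.INTER_CUBIC))
im=r.grab_frame('scene')[:,:,::-1]
cv2.imwrite('pics/p_s.png',im)
cv2.imwrite('pics/p_sz.png',cv2.resize(im[270:330,165:235],None,fx=9,fy=9,interpolation=cv2.INTER_CUBIC))
E
```

```text
(no output)
```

View pics/o_w2.png

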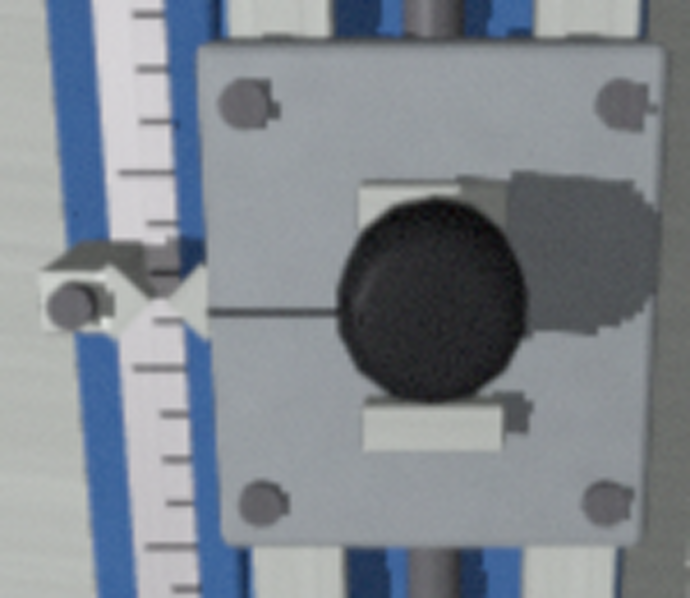

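View pics/p_sz.png

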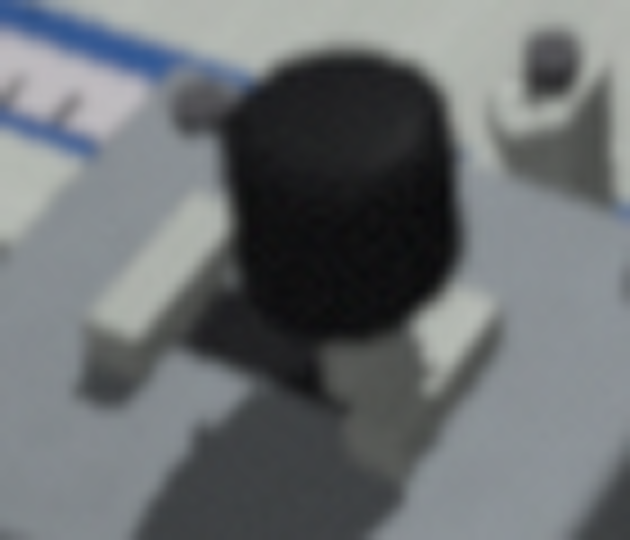

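```bash
python3 - <<'E'
from h import *
u=np.array([np.cos(np.radians(7)),np.sin(np.radians(7)),0]);v=np.array([-u[1],u[0],0])
C=cam('wrist',np.load('s_o.npy',allow_pickle=True).item())
z=lambda x,y:((x+.5)/4.6+179.5,(y+.5)/4.6+109.5)
p=onz(C,z(158,298),63);m=onz(C,z(170,300),63);print('mark-ptr',((m-p)@u).round(2),((m-p)@v).round(2),p@u)
S=[onz(C,z(*q),79) for q in((246,104),(623,104),(263,503),(606,503))];c=sum(S)/4
print('saddle s',c@u,'line',onz(C,z(212,313),76)@u)
S2=cam('scene');k2=(340/9+165,195/9+270)
K,e=tri(ray(C,z(432,300)),ray(S2,k2));print('knob',K,e,'play',(K-c)@u,'at116',(onz(C,z(432,300),116)-c)@u)
# side view: block and stem gap at z 85 in scene
a=cv2.imread('pics/a_top.png').astype(int);b=cv2.imread('pics/o_t.png').astype(int)
print('other slide diff',np.abs(a-b)[95:300,130:222].mean(), np.abs(a-b)[310:400,20:120].mean())
E
```

```text
mark-ptr -0.45 -2.62 478.48019309880004
saddle s 478.8874116161142 line 478.14140540455156
knob [ 517.4329171  -195.46089364  114.37503506] 0.4181580122246188 play 10.867948210554186 at116 11.037869260894682
other slide diff 3.293283845881937 4.147481481481481
```

```bash
python3 - <<'E'
import cv2,numpy as np
f=lambda n:cv2.resize(cv2.imread(f'pics/{n}_w.png')[195:345,195:355],None,fx=2.5,fy=4,interpolation=cv2.INTER_CUBIC)
cv2.imwrite('pics/q.png',np.hstack([f('m'),f('n')])[:600,:800])
E
```

```text
(no output)
```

View pics/q.png

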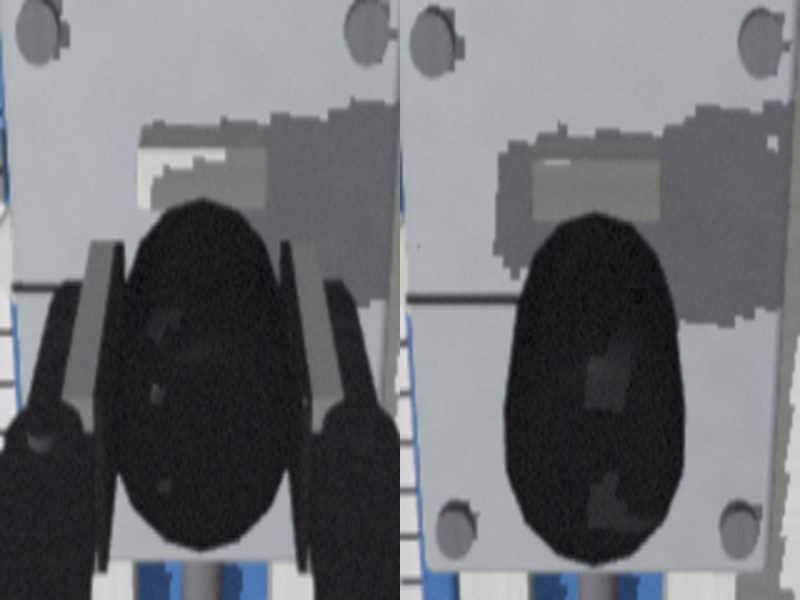

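The knob's overlap with the forward block and saddle is the same before and after release (9 zoom px both times), so the stem stayed on the stop. The other slide looks unchanged.

```bash
python3 -c "
from rig import r
print(r.sense()['contact_force'],r.sense()['clock']);r.sign_off()"
```

```text
[-0.59215517  0.19767261  0.59638517] 8.35
the job is handed in; nothing more can be done
```

The saddle is back at the pointer, with the knob's free play taken up and the stem against the forward stop. I gripped the knob from the sides and drew the saddle back until its mark was about 40 mm short. I then pushed forward in shrinking steps and let go. The job was handed in at 8.35 s with the arm clear.

Last checks:
- **Mark against pointer:** the mark is within about 0.5 mm of the pointer. The wrist view puts it 0.45 mm short after release. The saddle screw positions put it about 0.4 mm past, and the line on the saddle about 0.3 mm short, so these disagree slightly.
- **Free play:** it measures +11 to +12 mm, against a nominal +12 mm. While held, the knob was pushing the saddle at 5 N. The knob's place relative to the forward block was the same before and after release, so it did not slip back.
- **Other slide:** it looks unchanged in the top view, and nothing else was touched.
- **First draw-back:** it reached only 26 mm short of the pointer, because the early estimate was off. I drew it another 14 mm before pushing forward.

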